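Set the sample grinder by clicks and start it

ROBOT

A 6-joint arm with a two-finger parallel gripper is mounted at the origin on the work surface. World frame = base frame: x ahead of the robot, y to its left, z up, the work surface at z = 0. Lengths are in mm, angles in rad, forces in N, time in s.
With the tool pointing down it reaches from about 300 to 775 mm from the base axis. Payload 14.6 kg.
Tool frame: the origin (TCP) lies between the finger pads; the fingertips stand 22 mm ahead of it and the grasp point (between the pads) lies 3 mm ahead of it (manip.tcp_to_tips is the distance from the TCP to the fingertips, in mm); y points along the fingers, z is the direction in which the jaws open and shut, and the axes are right-handed (so a half turn about y gives the same grasp; the last joint's range is limited). The gripper opens to 94 mm and grips with 3 to 60 N. Pads are 16 mm wide; open, the fingers measure 119 mm over their backs; the gripper's body (75 mm by 177 mm) begins 78 mm behind the grasp point.
Start: joints at [-1.213, 0.3, 1.521, -0, 1.321, -0.067], TCP at [226.668, -501.109, 195.346] pointing down, gripper open.
Joint ranges: [-3.03, 3.03], [-0.79, 2.21], [0.23, 2.52], [-1.04, 4.18], [0, 3.07], [-2.55, 2.55]. Speed limits (rad/s): [2.22, 2.22, 2.57, 3.14, 3.14, 3.14].

INTERFACE

Orientations are given as [roll, pitch, yaw] about the fixed x, y, z axes, in that order (R = Rz(yaw) Ry(pitch) Rx(roll)).
In Python, from cell import manip gives the robot as it stands.
- The arm moves only by the shell command python3 -m jog 'ROWS' [OPENING] [FORCE]. ROWS is JSON, one flat list of numbers, 6 for each row, row after row: the shift along the tool's x, y, z in mm, then the turn, a rotation vector about the tool's x, y, z in degrees. A call has 1 to 10 rows; each row is the pose to reach, as a shift and turn from the pose commanded when the call began, along the tool's axes at that moment; what a row does not reach only later rows make up. A row lasts 1/12 s, in which the tool goes at most 41.7 mm and 7.16 degrees, less where a joint would pass 70% of its speed; a pose out of reach is approached as far as the arm can. A call with a gripper value outside its range is refused whole. OPENING is the finger opening in mm, from 0 to 94, set as the call begins (- or left out, the last holds). The fingers move at their own pace and stop on an object; FORCE is the grip in N (left out, the last holds). Time passes only in rows, so rows that repeat a pose let the fingers close. It gives the time, the measured TCP pose, the force and the opening at its end, in the units of the state.
- manip.read_state(): the state, without advancing time (a new reading comes with each control period).
- manip.camera(name): name is "scene" or "top" or "wrist"; returns a dict with "img" (480x640x3 uint8, red, green, blue), "intrinsics" (3x3 intrinsics, pixels), "origin" and "orientation" of the camera in the world. Camera axes: x right, y down, z forward; pixel columns grow to the right and rows downward; lengths in mm; the calibration is good to about 2 mm. A picture is of the moment at which its call begins. There is no depth.
- manip.sign_off(): hands the job in, once; it reports no verdict.
Trained networks look in a picture, given as the dict that the camera call returned (one of the last four; its "shot" number tells which), for a name from the list of things; names that differ only in an ending like _2 or _b are one class to them, and where a whole thing is asked for, a point or a joint stands for the part that bears it (a point fixed in the world has none). Each returns a list of dicts, best first, with "score" (0 to 1); they miss things now and then, are a little off and sometimes report something else, mostly with a low value. They report only what shows in the picture. A call takes as long as a camera call.
- manip.masks_of(thing, picture): "pixels" (480x640 bool, what is visible of it) and "xy" ([column, row] in pixels, amid what is visible of it).
- manip.tip_of(thing, picture): "xy" ([column, row] in pixels: a listed point, or the origin of a listed thing).
The state is a dict: "clock": time; "joints": joint angles; "qd": joint speeds; "effort": joint torques, N m; "eef_pos": TCP position; "eef_rot": TCP orientation; "wrist_force": force on the tool from outside, world axes, zero at the start; "moment": the same for the moment, N m; "finger_gap": finger opening in mm.
Only numpy, scipy, OpenCV 4.12 (cv2) and the standard library are available. Lean on these libraries where they do the work, as an engineer would, in place of code of your own. Each camera call takes 0.05 s, during which the arm holds its last target.

TASK

Set the coffee sample grinder for cupping: turn its blank black selector gently clockwise (seen from above) to its end stop without forcing it, then back counter-clockwise by exactly four clicks. Only when it rests there, press the green start button fully down and let it come up again; do not disturb the bowls and the glass.

Things in the scene. Friction and masses are not known exactly. Their poses are not given: they have to be found in the camera images.
- grinder: grey sample grinder, fixed: casing 180 mm (x) by 360 mm (y), top face 120 mm above its origin, which is the centre of its underside on the table. On the top, in its own axes (mm): selector axis at x 0, y -110; start button at x -50, y 5; clear bean hopper of radius 58, 110 tall, at x 0, y +130. A chute juts 45 mm from the -x face at y +130
- selector_grip (a point): blank black selector knob, turning about the vertical (z up). A disc of radius 24 mm carries an upright grip bar 46 mm long (this point's x axis), 14 mm thick (its y axis), from 138 to 176 mm above the table; keep fingertips 140 mm or more above the table. This point is on the axis in the bar, 161 mm above the table, and turns with the knob
- selector_seat (a point): centre of the selector's steel collar, top face (radius 34 mm, 128 mm above the table), fixed, axes as the grinder's. The selector has eight click positions 24 degrees apart. Going over a click takes about 0.17 N m: the resistance is felt at once, then drops and reverses as the knob snaps on. Released, it settles in the nearest click position, the end ones too
- selector_stop (a point): a point on the selector's axis level with the casing top (120 mm). The fully clockwise click position is the end stop, position 0; each click counter-clockwise is one more. Its direction is unmarked and differs every time; the start is 3 to 7 clicks from it. 3 degrees past either end position is a hard stop, yielding 0.2 rad per N m; over 0.8 N m there strains the selector and fails
- start_top (a point): centre of the top face of the green start button (radius 16 mm) in a black housing on the grinder's top; pressed straight down. z up
- start (a joint): travel of the start button in m: 0 up, 0.006 fully down; a spring of about 5 N returns it
- bowl_a: white cupping bowl, 90 mm wide, 62 mm high, loose on the table below the chute; origin at the centre of its underside
- bowl_b: white cupping bowl, 90 mm wide, 62 mm high, loose on the table before the grinder; origin at the centre of its underside
- tumbler: glass tumbler, 72 mm wide, 120 mm high, loose on the table at the selector's end of the grinder; origin at the centre of its underside

How it is judged (in metres and radians):
On the way, in this order (a step that is already met when the one before it is completed fails the run):
1. the selector is turned fully clockwise to its end stop (distance between selector_c2 and mount_c0 below 0.009 m), for 0.2 s.
2. the selector is at the fourth click from the end stop (distance between selector_c2 and mount_c0 between 0.0416 and 0.0474 m), for 0.3 s.
3. the start button is pressed down (value of joint start above 0.0045 m), for 0.05 s.
At the end, for the whole second after the job is handed in: the selector rests at the fourth click counter-clockwise from its end stop (within 8 degrees) and the start button, having been pressed down, is up again (within 1.5 mm) (all of step 2 and value of joint start below 0.0015 m); the robot touches nothing.
It fails at once if the selector is forced: more than about 0.8 N m on its stops (its mount twisted by more than 0.16 rad) (distance of mount_c0 from where it was at the start of the episode above 0.0048 m).
It fails at once if the start button is pressed (over 3 mm) while the selector is not at the fourth click (value of joint start above 0.003 m and not (distance between selector_c2 and mount_c0 between 0.0416 and 0.0474 m)).
It fails at once if a bowl or the glass is moved by more than 20 mm (distance of any of bowl_a, bowl_b, tumbler from where it was at the start of the episode above 0.02 m).
It also fails if it takes over 72 s, if anything falls off the work surface, if the arm or the gripper's body presses on something with over 40 N, if the wrist force passes 120 N, or if a joint passes its speed limit or range.

## Working session

There is one attempt and no reset: what is moved stays moved. The work goes in short steps, Python scripts to look and compute and a shell command to move; the robot and the scene stay as the last step left them, time stands still between calls to the robot, and variables do not carry over. Pictures are saved under pics/ and viewed, and the job is handed in when it is done.

```bash
ls; mkdir -p pics; cat > h.py <<'E'
import numpy as np, cv2
from cell import manip
def shot(name,fn):
    p=manip.camera(name); cv2.imwrite('pics/'+fn,cv2.cvtColor(p['img'],cv2.COLOR_RGB2BGR)); return p
from scipy.spatial.transform import Rotation as R
def camR(p):
    o=np.array(p['orientation'],float)
    return o if o.shape==(3,3) else R.from_euler('xyz',o).as_matrix()
def ray(p,xy):
    K=np.array(p['intrinsics']); d=camR(p)@np.linalg.inv(K)@np.array([xy[0],xy[1],1.]); return np.array(p['origin'],float),d
def at_z(p,xy,z):
    o,d=ray(p,xy); return o+d*(z-o[2])/d[2]
def proj(p,X):
    K=np.array(p['intrinsics']); c=camR(p).T@(np.array(X,float)-np.array(p['origin'])); q=K@c; return q[:2]/q[2]
E
python3 - <<'E'
from h import *
s=manip.read_state(); print(s)
for c in ['top','scene','wrist']:
    p=shot(c,c+'0.png'); print(c,p['origin'],p['orientation'],p['intrinsics'])
    for n,z in [('selector_grip',161),('selector_seat',128),('start_top',None),('bowl_a',0),('tumbler',0),('grinder',0)]:
        try:
            for r in manip.tip_of(n,p)[:3]:
                print(n,r, at_z(p,r['xy'],z if z is not None else 130).round(1))
        except Exception as e: print(n,e)
E
```

```text
pics
{'clock': 0.0, 'joints': array([-1.21260533e+00,  3.00445253e-01,  1.52160550e+00, -3.14806249e-05,
        1.32071524e+00, -6.66299246e-02]), 'qd': array([ 0.0016471 , -0.00054389, -0.00092329,  0.00052723, -0.00215295,
        0.00024432]), 'effort': array([-1.53666369e-03, -5.31802726e+01, -3.52734661e+01,  7.07161613e-02,
        2.43942667e-02, -8.95952940e-05]), 'eef_pos': array([ 226.55947627, -500.85167773,  194.79019298]), 'eef_rot': array([-1.57196909e+00,  4.76971125e-05, -2.71676395e+00]), 'wrist_force': array([-0.61460521, -0.65055849,  0.28723055]), 'moment': array([ 0.02032058, -0.05111177, -0.00387976]), 'finger_gap': 94.08275891367413}
top [ 432.174914    -20.5824756  1008.47135342] [-3.04099031e+00  2.76722280e-03 -1.56656204e+00] [[487.09571041   0.         320.45062303]
 [  0.         487.09571041 248.22071441]
 [  0.           0.           1.        ]]
selector_grip {'xy': [327.9, 214.5], 'score': 0.76} [577.4 -30.7 161. ]
selector_grip {'xy': [322.5, 310.7], 'score': 0.52} [409.3 -21.9 161. ]
start_top {'xy': [269.2, 253.7], 'score': 0.67} [510.5  75.  130.
[... 485 characters left out ...]
lector_grip {'xy': [319.6, 229.8], 'score': 0.6} [578.3 -28.1 161. ]
selector_grip {'xy': [455.4, 221.5], 'score': 0.21} [516.6 161.2 161. ]
start_top {'xy': [399.2, 215.9], 'score': 0.68} [499.8  79.9 130. ]
bowl_a {'xy': [453.4, 219.5], 'score': 0.81} [376.5 180.2   0. ]
bowl_a {'xy': [346.0, 208.9], 'score': 0.72} [398.8 -20.    0. ]
tumbler {'xy': [221.5, 280.8], 'score': 0.76} [ 605.1 -194.1    0. ]
grinder {'xy': [383.4, 292.0], 'score': 0.67} [561.8  78.7   0. ]
wrist [ 302.83425998 -465.47634616  384.04619853] [ 2.84997631e+00  2.91826919e-04 -1.14634965e+00] [[393.62588017   0.         316.52168912]
 [  0.         393.62588017 239.91439998]
 [  0.           0.           1.        ]]
```

View pics/top0.png

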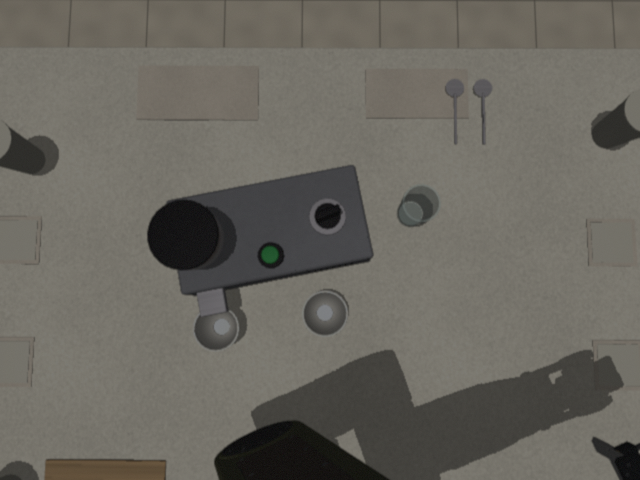

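View pics/scene0.png

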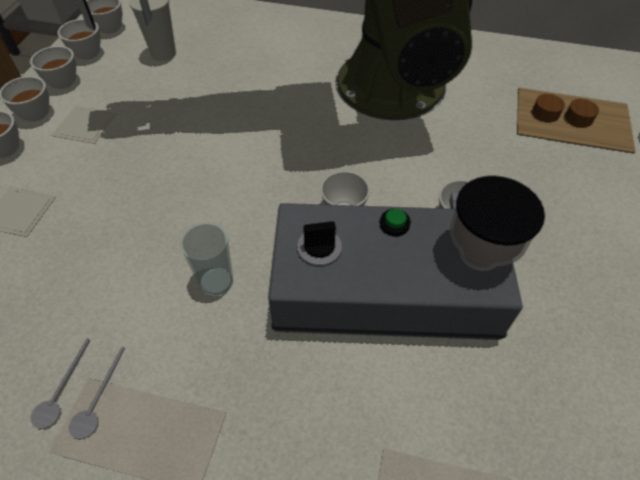

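```bash
python3 - <<'E'
import cv2
a=cv2.imread('pics/top0.png')[170:270,230:430]; b=cv2.imread('pics/scene0.png')[170:300,250:450]
cv2.imwrite('pics/top0z.png',cv2.resize(a,None,fx=4,fy=4,interpolation=3)); cv2.imwrite('pics/scene0z.png',cv2.resize(b,None,fx=4,fy=4,interpolation=3))
E
```

```text
(no output)
```

View pics/top0z.png

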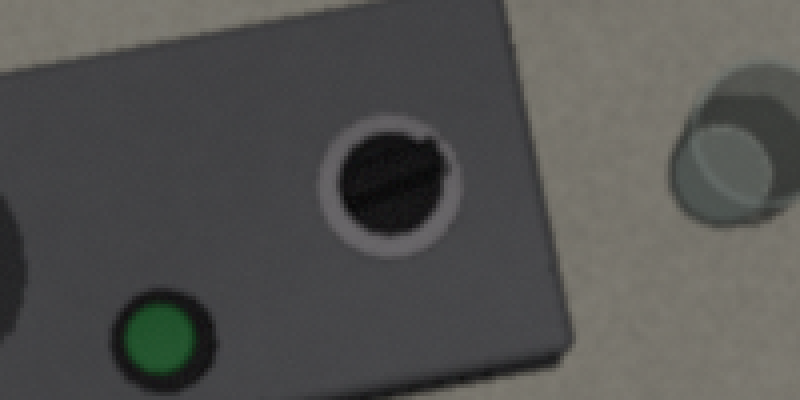

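View pics/scene0z.png

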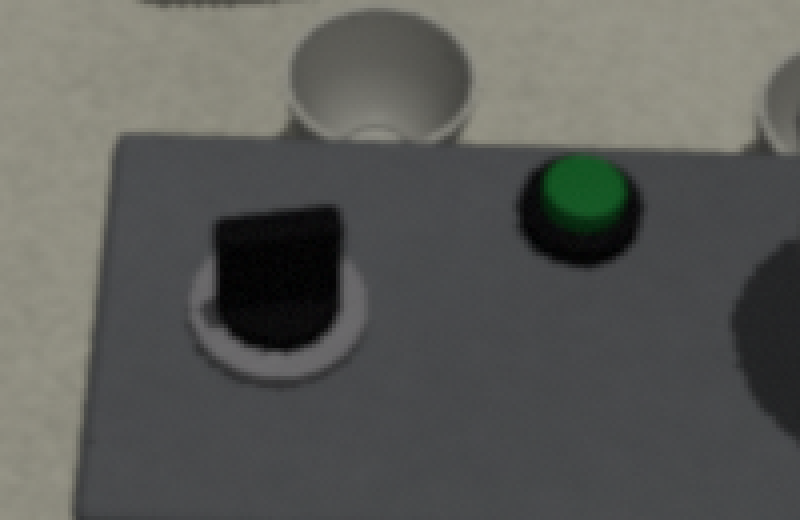

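Top view: selector at about (328,215), button at (269,254), tumbler at (412,210) and the bowls at (217,328) and (325,313). The grinder is yawed about +10°, and the bar lies at roughly 110–115° in world. I'll move to a hover above the selector with the jaws across the bar.

```bash
python3 -m jog '[0,-40,0,0,0,0, -40,-80,-20,0,-7,0, -256,-85,-142,0,-44,0, -256,-85,-142,0,-44,0, -256,-85,-142,0,-44,0, -256,-85,-142,0,-44,0, -256,-85,-142,0,-44,0, -256,-85,-142,0,-44,0, -256,-85,-142,0,-44,0,-256,-85,-142,0,-44,0]' 60 20
python3 - <<'E'
from h import *
s=manip.read_state(); r=R.from_euler('xyz',s['eef_rot'])
d=np.array([577,-30.5,270])-s['eef_pos']; yz=np.degrees(np.arctan2(*(r.apply([0,0,1])[[1,0]])))
print(s['eef_pos'],s['eef_rot'],r.inv().apply(d),yz,s['joints'],s['moment'])
E
```

```text
clock: 1.88
eef_pos: [402.9, -264.0, 280.8]
eef_rot: [-1.57, 0.0, -1.945]
wrist_force: [0.1, -0.5, -0.0]
finger_gap: 59.7
[ 402.89477296 -264.00593601  280.79254436] [-1.56992693e+00  4.59608228e-05 -1.94495414e+00] [-280.9840093    10.8721509    76.70667574] -21.437666010217423 [-6.56296299e-01  9.03278316e-02  1.57315703e+00  2.87447042e-04
  1.47728558e+00 -2.82165186e-01] [-0.07261685 -0.04253458  0.03861922]
```

```bash
python3 -m jog '[-281,11,77,0,-43,0,-281,11,77,0,-43,0,-281,11,77,0,-43,0,-281,11,77,0,-43,0,-281,11,77,0,-43,0,-281,11,77,0,-43,0,-281,11,77,0,-43,0,-281,11,77,0,-43,0,-281,11,77,0,-43,0,-281,11,77,0,-43,0]' 60 20
python3 - <<'E'
from h import *
p=shot('wrist','w1.png')
for n,z in [('selector_grip',161),('selector_seat',128),('start_top',130)]:
    for r in manip.tip_of(n,p)[:2]: print(n,r,at_z(p,r['xy'],z))
s=manip.read_state(); r=R.from_euler('xyz',s['eef_rot'])
print(s['eef_pos'],s['eef_rot'],np.degrees(np.arctan2(*(r.apply([0,0,1])[[1,0]]))),s['joints'])
print(proj(p,[577,-30.5,176]))
E
```

```text
clock: 2.72
eef_pos: [576.4, -34.6, 269.0]
eef_rot: [-1.571, 0.0, -1.199]
wrist_force: [-0.2, -0.3, 1.4]
finger_gap: 60.4
selector_grip {'xy': [324.0, 229.2], 'score': 0.87} [579.77392557 -27.94882487 161.        ]
selector_seat {'xy': [285.9, 63.2], 'score': 0.42} [507.49319176  76.53623471 128.        ]
selector_seat {'xy': [324.1, 228.0], 'score': 0.28} [583.28547623 -35.00652982 128.        ]
start_top {'xy': [286.8, 63.7], 'score': 0.96} [508.48626921  76.26254137 130.        ]
[576.30267898 -34.80070681 269.77058386] [-1.57029403e+00 -3.62091682e-04 -1.20026385e+00] 21.229957229979757 [-1.23709062e-01  3.18221782e-01  1.32595175e+00 -8.07085386e-05
  1.49680518e+00 -4.94235683e-01]
[319.63532881 236.23450334]
```

View pics/w1.png

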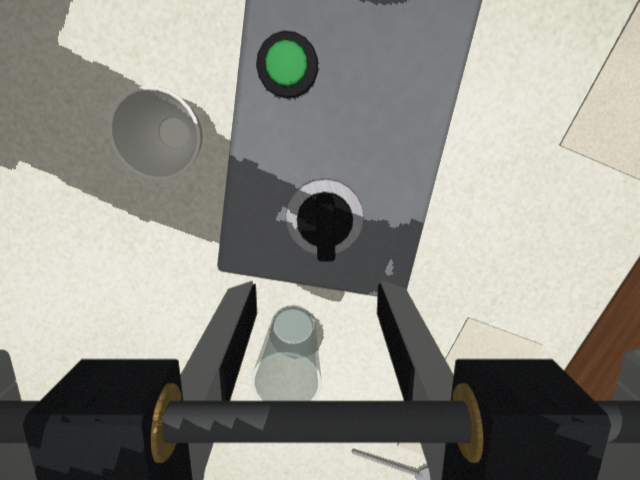

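```bash
python3 - <<'E'
from h import *
a=cv2.imread('pics/w1.png')[160:280,265:385]
a=cv2.resize(a,None,fx=5,fy=5,interpolation=3); a=np.clip(a.astype(float)*1.8+20,0,255)
cv2.imwrite('pics/w1z.png',a)
p=manip.camera('wrist')
for xy in [(325,218),(287,217),(363,217),(325,179)]: print(xy,at_z(p,xy,128))
for x in ('selector_grip',):
  for m in manip.masks_of(x,p)[:1]:
    ys,xs=np.nonzero(m['pixels']); print(m['score'],m['xy'],xs.min(),xs.max(),ys.min(),ys.max())
E
```

```text
(325, 218) [580.89698041 -26.77621967 128.        ]
(287, 217) [550.05324574 -37.7911913  128.        ]
(363, 217) [611.09401485 -14.11427075 128.        ]
(325, 179) [568.56702284   4.42324611 128.        ]
0.57 [324.5, 221.5] 296 353 191 260[ WARN:0@0.473] global loadsave.cpp:1063 imwrite_ Unsupported depth image for selected encoder is fallbacked to CV_8U.
```

View pics/w1z.png

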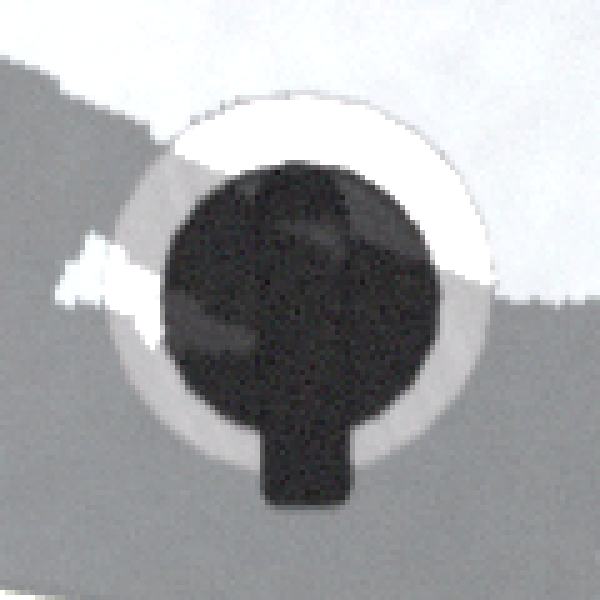

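```bash
python3 - <<'E'
from h import *
p=manip.camera('top'); print(at_z(p,(327.75,216.25),128))
p=manip.camera('scene'); print(at_z(p,(319.5,245.7),128))
p=manip.camera('wrist'); print(at_z(p,(325.2,216.8),128),at_z(p,(326.3,260.5),176))
a=at_z(p,(325.2,216.8),128);b=at_z(p,(326.3,260.5),176);print(b-a,np.degrees(np.arctan2(b[1]-a[1],b[0]-a[0])),np.linalg.norm((b-a)[:2]))
s=manip.read_state(); r=R.from_euler('xyz',s['eef_rot'])
for t in ([580,-27.5,166],): print(r.inv().apply(np.array(t)-s['eef_pos']),s['eef_pos'],s['moment'],s['effort'][5])
E
```

```text
[579.85998911 -30.87011493 128.        ]
[582.77945933 -27.14661126 128.        ]
[580.83211401 -24.83582954 128.        ] [589.02563228 -46.02097463 176.        ]
[  8.19351827 -21.18514509  48.        ] -68.8556372440048 22.71440322702486
[ -4.65004482 103.49188363   5.47301691] [576.56762317 -33.81988809 269.49118132] [-1.63306553e-02 -1.13742938e-01 -1.54048619e-05] -0.0032894473406486213
```

```bash
python3 -m jog '[-5,30,6,0,0,0,-5,60,6,0,0,0,-5,85,6,0,0,0,-5,102,6,0,0,0,-5,102,6,0,0,0]' 60 20
python3 - <<'E'
from h import *
p=shot('wrist','w2.png')
s=manip.read_state(); print(s['eef_pos'],s['wrist_force'],s['moment'])
E
```

```text
clock: 3.58
eef_pos: [578.9, -26.5, 163.7]
eef_rot: [-1.576, 0.003, -1.198]
wrist_force: [-0.3, -0.2, -0.7]
finger_gap: 60.0
[579.79465588 -26.60764072 166.23014176] [ 0.02439579 -0.29730105  0.93802436] [-0.04861135 -0.1835068  -0.05557037]
```

View pics/w2.png

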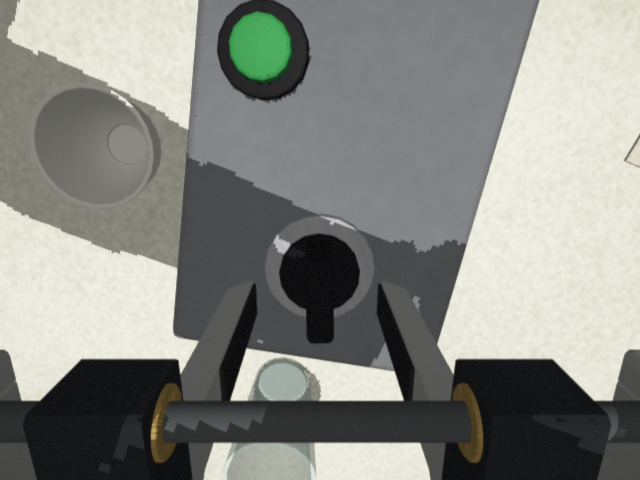

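```bash
python3 -m jog '[0,0,1,0,0,0,0,0,1,0,0,0,0,0,1,0,0,0,0,0,1,0,0,0,0,0,1,0,0,0,0,0,1,0,0,0,0,0,1,0,0,0,0,0,1,0,0,0]' 8 20
cat > st.py <<'E'
from h import *
s=manip.read_state(); r=R.from_euler('xyz',s['eef_rot'])
z=r.apply([0,0,1]); print('pos',s['eef_pos'].round(1),'yaw',round(np.degrees(np.arctan2(z[1],z[0])),2),'F',s['wrist_force'].round(1),'M',s['moment'].round(3),'eff6',s['effort'][5].round(3),'gap',round(s['finger_gap'],1),'j',s['joints'].round(2),'t',s['clock'])
E
python3 st.py
```

```text
clock: 4.3
eef_pos: [581.4, -26.3, 167.4]
eef_rot: [-1.571, -0.0, -1.198]
wrist_force: [0.4, -0.5, 0.3]
finger_gap: 10.4
pos [581.4 -26.3 167.4] yaw 21.34 F [ 0.4 -0.5  0.3] M [-0.061 -0.113  0.039] eff6 0.0 gap 10.4 j [-0.11  0.39  1.46  0.    1.29 -0.48] t 4.3
```

```bash
python3 - <<'E'
from h import *
p=shot('wrist','w3.png')
p=shot('scene','s3.png'); cv2.imwrite('pics/s3z.png',cv2.resize(cv2.imread('pics/s3.png')[150:300,230:430],None,fx=4,fy=4,interpolation=3))
E
python3 st.py
```

```text
pos [581.4 -26.3 167.3] yaw 21.34 F [ 0.3 -0.2  0.1] M [ 0.003 -0.072  0.027] eff6 -0.0 gap 8.2 j [-0.11  0.39  1.46  0.    1.29 -0.48] t 4.4
```

View pics/w3.png

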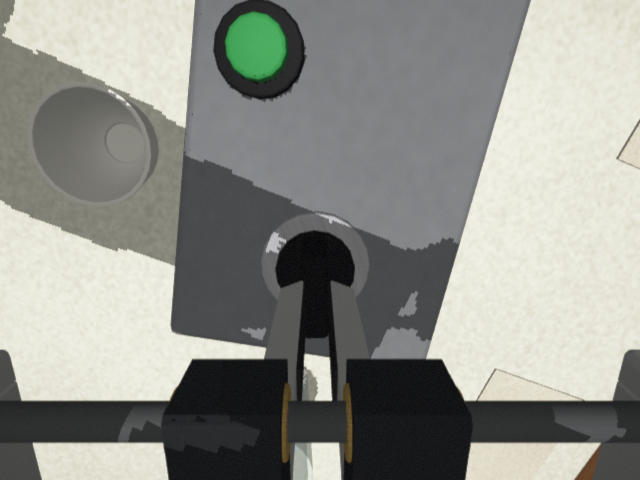

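View pics/s3z.png

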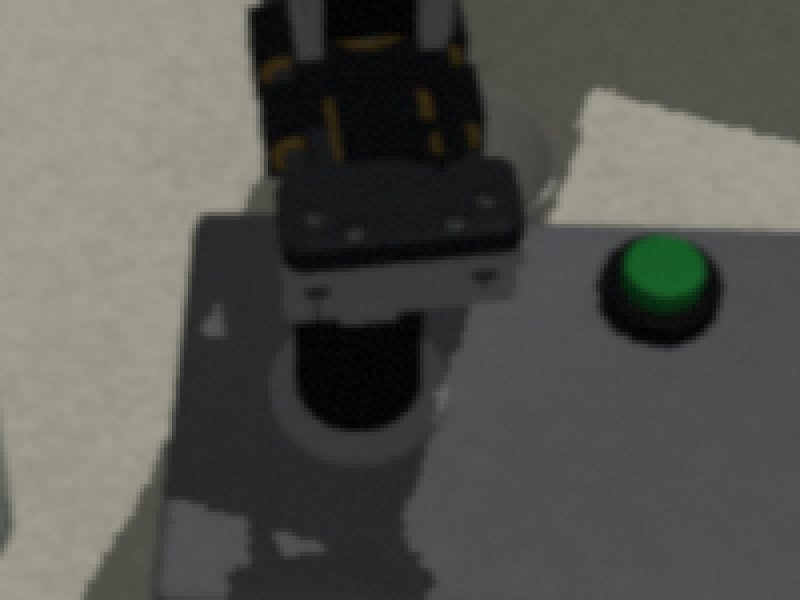

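```bash
python3 -m jog '[0,0,0,0,0,0,0,0,0,0,2,0,0,0,0,0,4,0,0,0,0,0,4,0]' 8 30
python3 st.py;python3 st.py
```

```text
clock: 4.73
eef_pos: [581.4, -26.3, 167.3]
eef_rot: [-1.571, 0.0, -1.27]
wrist_force: [-0.2, -0.6, -0.9]
finger_gap: 7.8
pos [581.4 -26.3 167.3] yaw 17.24 F [-0.2 -0.6 -0.9] M [-0.021 -0.11   0.005] eff6 0.79 gap 7.8 j [-0.11  0.39  1.46  0.    1.29 -0.41] t 4.7333
pos [581.4 -26.3 167.3] yaw 17.24 F [-0.2 -0.6 -0.9] M [-0.021 -0.11   0.005] eff6 0.79 gap 7.8 j [-0.11  0.39  1.46  0.    1.29 -0.41] t 4.7333
```

```bash
python3 - <<'E'
from h import *
p=shot('wrist','w4.png'); q=shot('scene','s4.png'); t=shot('top','t4.png')
s=manip.read_state(); r=R.from_euler('xyz',s['eef_rot']); 
for y in (22,3,0,-70):
    X=s['eef_pos']+r.apply([0,y,0]); print(y,X.round(0),'w',proj(p,X).round(0),'s',proj(q,X).round(0),'sz',((proj(q,X)-[230,150])*4).round(0),'t',proj(t,X).round(0))
for z in(128,145,176): print(z,proj(p,[580.5,-27.5,z]).round(), proj(p,[580.5+8.2,-27.5-21.2,z]).round(),proj(p,[580.5-8.2,-27.5+21.2,z]).round())
a=cv2.imread('pics/w4.png')[200:380,240:400]; cv2.imwrite('pics/w4z.png',np.clip(cv2.resize(a,None,fx=4,fy=4,interpolation=3).astype(float)*2,0,255).astype(np.uint8))
E
```

```text
22 [581. -26. 145.] w [317. 277.] s [320. 238.] sz [361. 353.] t [325. 214.]
3 [581. -26. 164.] w [317. 290.] s [320. 230.] sz [361. 321.] t [325. 212.]
0 [581. -26. 167.] w [317. 293.] s [320. 229.] sz [361. 316.] t [325. 212.]
-70 [581. -26. 237.] w [317. 375.] s [320. 197.] sz [362. 187.] t [326. 204.]
128 [315. 267.] [318. 301.] [312. 232.]
145 [315. 278.] [318. 313.] [312. 240.]
176 [315. 301.] [318. 341.] [311. 259.]
```

View pics/w4z.png

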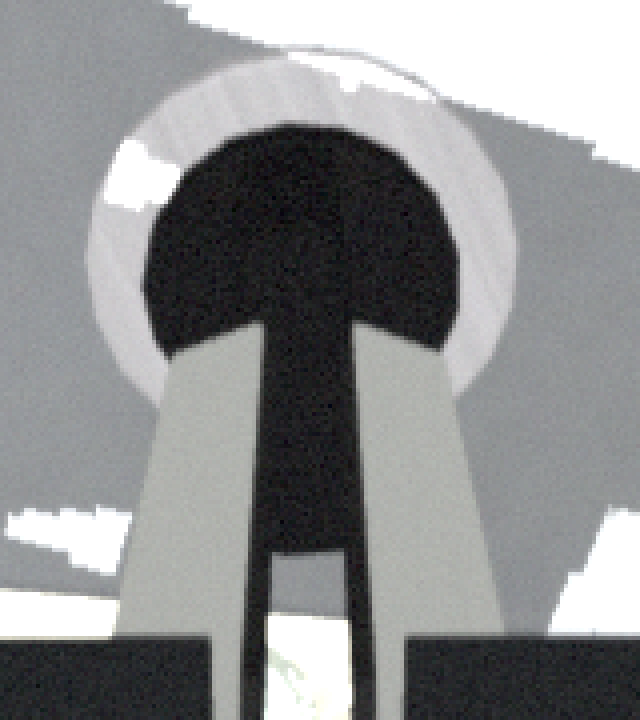

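```bash
python3 st.py; python3 - <<'E'
from h import *
p=manip.camera('wrist')
for z in(145,155,167,176):
  s=manip.read_state(); r=R.from_euler('xyz',s['eef_rot']); X=s['eef_pos'].copy(); X[2]=z
  c=X
  for nm,f in (('front',-8),('mid',0),('back',8),('barfar',23),('barnear',-23)):
    for w in (3.9,7):
      print(z,nm,w,proj(p,c+r.apply([f,0,w])).round(1),proj(p,c+r.apply([f,0,-w])).round(1))
E
```

```text
pos [581.4 -26.3 167.3] yaw 17.4 F [-0.1  0.2  0.7] M [-0.014 -0.094 -0.006] eff6 0.052 gap 8.0 j [-0.11  0.39  1.46 -0.    1.29 -0.41] t 4.8833
145 front 3.9 [323.9 263.4] [310.2 263.4]
145 front 7 [329.3 263.4] [304.7 263.4]
145 mid 3.9 [323.8 276.4] [310.2 276.4]
145 mid 7 [329.2 276.4] [304.9 276.4]
145 back 3.9 [323.7 289.2] [310.3 289.2]
145 back 7 [329.  289.2] [305.  289.2]
145 barfar 3.9 [323.6 312.6] [310.4 312.6]
145 barfar 7 [328.8 312.6] [305.2 312.6]
145 barnear 3.9 [324.  238.1] [310.  238.1]
145 barnear 7 [329.5 238.1] [304.5 238.1]
155 front 3.9 [324.2 269.7] [309.9 269.7]
155 front 7 [329.9 269.7] [304.2 269.7]
155 mid 3.9 [324.1 283.3] [310.  283.3]
155 mid 7 [329.7 283.3] [304.3 283.3]
155 back 3.9 [324.  296.5] [310.  296.6]
155 back 7 [329.6 296.5] [304.5 296.6]
155 barfar 3.9 [323.9 320.7] [310.2 320.7]
155 barfar 7 [329.3 320.7] [304.7 320.7]
155 barnear 3.9 [324.3 243.4] [309.8 243.4]
155 barnear 7 [330.1 243.4] [304.  243.4]
167 front 3.9 [324.6 278. ] [309.5 278. ]
167 front 7 [330.6 278. ] [303.5 278. ]
167 mid 3.9 [324.5 292.3] [309.6 292.3]
167 mid 7 [330.5 292.3] [303.7 292.3]
167 back 3.9 [324.5 306.2] [309.7 306.2]
167 back 7 [330.3 306.2] [303.8 306.2]
167 barfar 3.9 [324.3 331.5] [309.8 331.5]
167 barfar 7 [330.  331.5] [304.1 331.5]
167 barnear 3.9 [324.8 250.4] [309.4 250.4]
167 barnear 7 [330.9 250.4] [303.2 250.4]
176 front 3.9 [325.  284.9] [309.2 285. ]
176 front 7 [331.3 284.9] [302.9 285. ]
176 mid 3.9 [324.9 299.7] [309.3 299.7]
176 mid 7 [331.1 299.7] [303.1 299.7]
176 back 3.9 [324.8 314.2] [309.4 314.2]
176 back 7 [330.9 314.2] [303.3 314.2]
176 barfar 3.9 [324.6 340.4] [309.5 340.4]
176 barfar 7 [330.6 340.4] [303.5 340.4]
176 barnear 3.9 [325.2 256.3] [309.  256.3]
176 barnear 7 [331.6 256.3] [302.6 256.3]
```

```bash
for i in 1 2; do python3 -m jog '[0,0,0,0,2,0,0,0,0,0,4,0,0,0,0,0,4,0]' 8 30 >/dev/null; python3 st.py; done
python3 - <<'E'
from h import *
p=shot('wrist','w5.png')
a=cv2.imread('pics/w5.png')[200:380,240:400]; cv2.imwrite('pics/w5z.png',np.clip(cv2.resize(a,None,fx=4,fy=4,interpolation=3).astype(float)*3,0,255).astype(np.uint8))
E
```

```text
pos [581.4 -26.3 167.3] yaw 13.28 F [ 0.1  0.3 -0.5] M [-0.033 -0.054  0.056] eff6 0.794 gap 7.8 j [-0.11  0.39  1.46 -0.    1.29 -0.34] t 5.1833
pos [581.4 -26.3 167.3] yaw 9.34 F [ 0.1 -0.6 -0.6] M [-0.014 -0.117 -0.001] eff6 0.803 gap 7.8 j [-0.11  0.39  1.46 -0.    1.29 -0.27] t 5.4333
```

View pics/w5z.png

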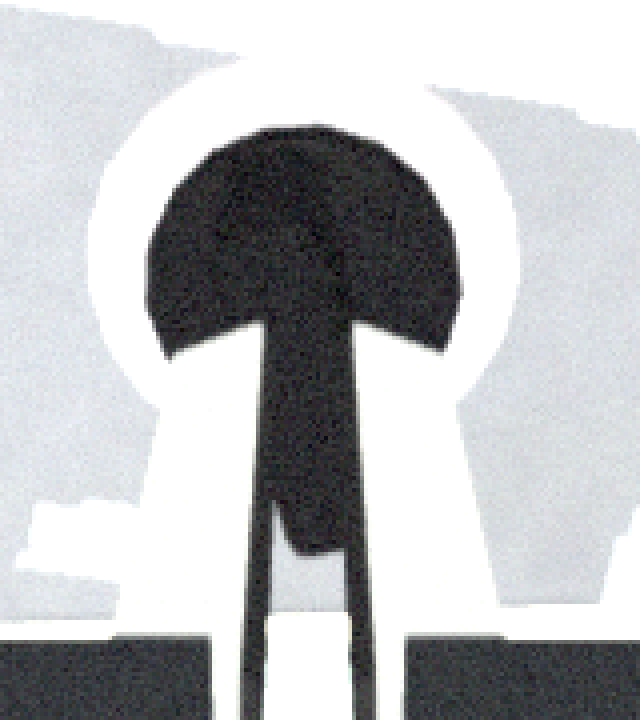

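```bash
python3 - <<'E'
from h import *
print(manip.tcp_to_tips,[a for a in dir(manip) if a[0]!='_'])
# scene view check: find tips
q=shot('scene','s5.png'); cv2.imwrite('pics/s5z.png',np.clip(cv2.resize(cv2.imread('pics/s5.png')[150:300,230:430],None,fx=4,fy=4,interpolation=3).astype(float)*2,0,255).astype(np.uint8))
E
```

```text
22.0 ['Unreachable', 'camera', 'masks_of', 'read_state', 'sign_off', 'tcp_to_tips', 'tip_of']
```

View pics/s5z.png

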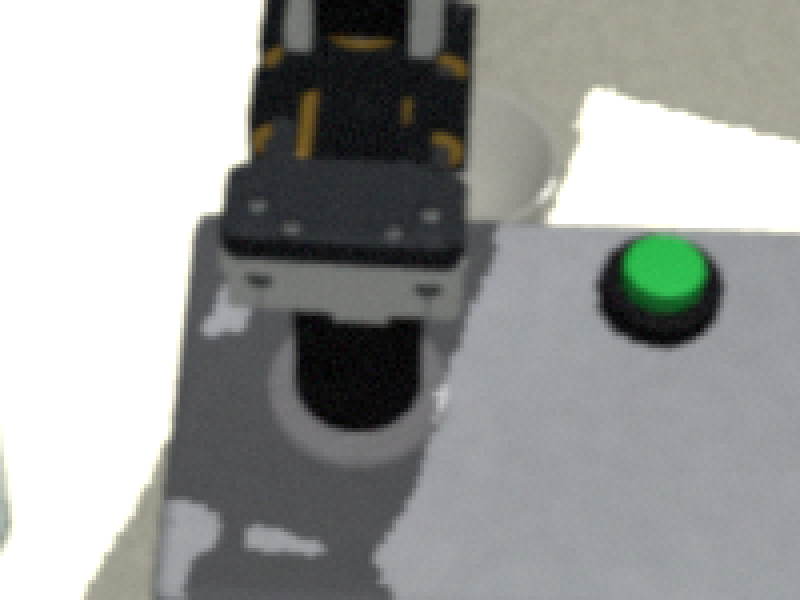

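```bash
python3 - <<'E'
from h import *
q=manip.camera('scene'); w=manip.camera('wrist'); s=manip.read_state(); r=R.from_euler('xyz',s['eef_rot'])
for y in (22,12,3,-5,-12):
  for f in (4,16.5):
    X=s['eef_pos']+r.apply([0,y,f]); print(y,f,X[2].round(), 'sz',((proj(q,X)-[230,150])*4).round(),[(proj(w,s['eef_pos']+r.apply([a,y,f]))).round(1) for a in(-8,8)])
print(w['origin']-s['eef_pos'], r.inv().apply(w['origin']-s['eef_pos']))
E
```

```text
22 4 145.0 sz [360. 361.] [array([324.3, 263.5]), array([324.1, 289.5])]
22 16.5 145.0 sz [358. 389.] [array([346.3, 263.5]), array([345.7, 289.5])]
12 4 155.0 sz [360. 345.] [array([324.6, 269.9]), array([324.5, 296.8])]
12 16.5 155.0 sz [358. 373.] [array([347.6, 269.9]), array([346.9, 296.8])]
3 4 164.0 sz [360. 330.] [array([325. , 276.1]), array([324.8, 303.9])]
3 16.5 164.0 sz [358. 358.] [array([348.9, 276.1]), array([348.2, 303.9])]
-5 4 172.0 sz [360. 316.] [array([325.3, 282. ]), array([325.1, 310.8])]
-5 16.5 172.0 sz [358. 345.] [array([350.1, 282. ]), array([349.4, 310.8])]
-12 4 179.0 sz [361. 304.] [array([325.6, 287.6]), array([325.4, 317.3])]
-12 16.5 179.0 sz [358. 333.] [array([351.3, 287.6]), array([350.5, 317.3])]
[-14.38754777  84.00795067 188.68441391] [ -85.22952866 -188.68462165   -0.43168907]
```

```bash
python3 -m jog '[0,0,0,0,0,0,0,0,0,0,0,0,0,0,0,0,-6,0,0,0,0,0,-12,0,0,0,0,0,-12,0,0,3,0,0,-12,0,0,7,0,0,-12,0,0,7,0,0,-12,0]' 40 20; python3 st.py
python3 - <<'E'
from h import *
p=shot('wrist','w6.png'); q=shot('scene','s6.png')
f=lambda n,o,y,x:cv2.imwrite('pics/'+o,np.clip(cv2.resize(cv2.imread('pics/'+n)[y:y+150,x:x+200],None,fx=4,fy=4,interpolation=3).astype(float)*2,0,255).astype(np.uint8))
f('w6.png','w6z.png',210,220); f('s6.png','s6z.png',150,230)
E
```

```text
clock: 6.3
eef_pos: [581.0, -26.2, 159.3]
eef_rot: [-1.572, 0.001, -1.201]
wrist_force: [0.6, 0.3, -0.5]
finger_gap: 39.7
pos [581.  -26.2 159.3] yaw 21.21 F [ 0.6  0.3 -0.5] M [-0.03  -0.102 -0.003] eff6 0.041 gap 39.7 j [-0.11  0.4   1.47 -0.    1.27 -0.48] t 6.3
```

View pics/w6z.png

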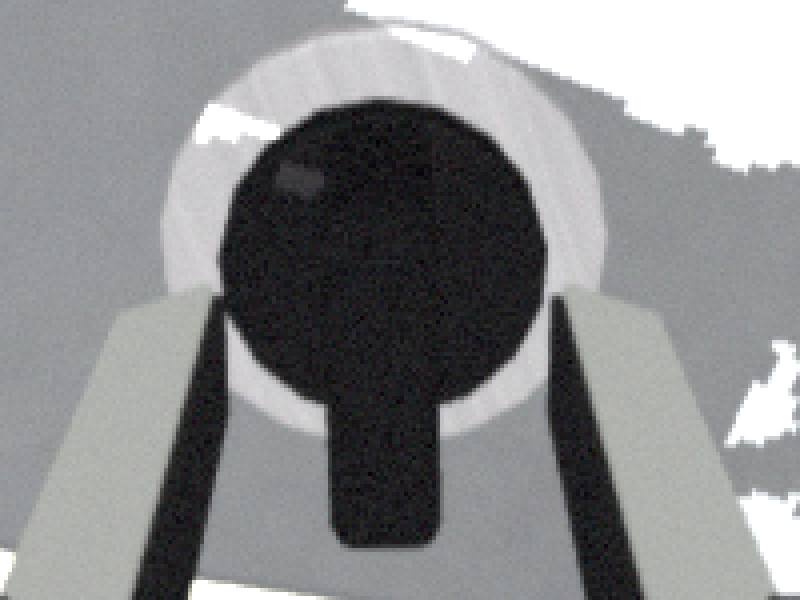

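View pics/s6z.png

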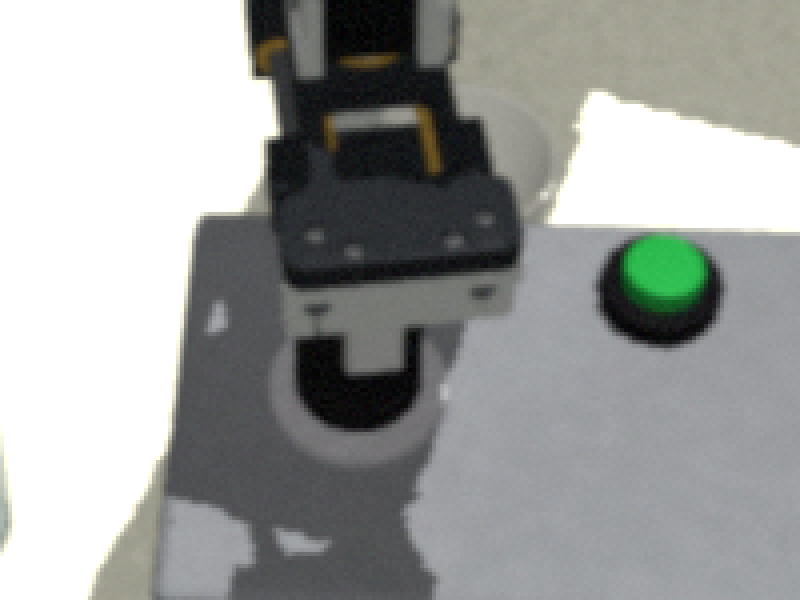

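```bash
python3 - <<'E'
from h import *
q=manip.camera('scene'); w=manip.camera('wrist'); s=manip.read_state(); r=R.from_euler('xyz',s['eef_rot'])
for y in (22,12,3,-5,-12):
  for f in (20,32.5):
    X=s['eef_pos']+r.apply([0,y,f]); print(y,f,X[2].round(), 'sz',((proj(q,X)-[230,150])*4).round(),[((proj(w,s['eef_pos']+r.apply([a,y,f]))-[220,210])*4).round(1) for a in(-8,8)])
E
```

```text
22 20 138.0 sz [369. 408.] [array([528.4, 214.8]), array([525.6, 318.5])]
22 32.5 138.0 sz [373. 436.] [array([616.3, 214.8]), array([611.7, 318.5])]
12 20 148.0 sz [369. 392.] [array([534.7, 240.2]), array([531.7, 347.9])]
12 32.5 148.0 sz [373. 421.] [array([626.6, 240.1]), array([621.6, 347.8])]
3 20 157.0 sz [369. 378.] [array([541., 265.]), array([537.6, 376.6])]
3 32.5 157.0 sz [374. 406.] [array([636.6, 265. ]), array([631.2, 376.5])]
-5 20 165.0 sz [369. 364.] [array([546.9, 288.9]), array([543.4, 404.1])]
-5 32.5 165.0 sz [374. 393.] [array([646.3, 288.9]), array([640.5, 404.1])]
-12 20 172.0 sz [369. 353.] [array([552.6, 311.4]), array([548.8, 430. ])]
-12 32.5 172.0 sz [374. 381.] [array([655.5, 311.3]), array([649.2, 430. ])]
```

The views agree: the fingertips really sit about 29 mm higher than `tcp_to_tips` says. They matched the "−7 mm" prediction in both cameras, so the jaws closed above the bar. I'll go lower in steps and watch the force.

```bash
python3 -m jog '[0,4,0,0,0,0,0,8,0,0,0,0,0,12,0,0,0,0,0,12,0,0,0,0]' 40 20; python3 st.py;  python3 -m jog '[0,2,0,0,0,0,0,4,0,0,0,0,0,6,0,0,0,0,0,6,0,0,0,0]' 40 20; python3 st.py
python3 - <<'E'
from h import *
p=shot('wrist','w7.png'); q=shot('scene','s7.png')
f=lambda n,o,y,x:cv2.imwrite('pics/'+o,np.clip(cv2.resize(cv2.imread('pics/'+n)[y:y+150,x:x+200],None,fx=4,fy=4,interpolation=3).astype(float)*2,0,255).astype(np.uint8))
f('w7.png','w7z.png',210,220); f('s7.png','s7z.png',150,230)
s=manip.read_state(); r=R.from_euler('xyz',s['eef_rot']); w=p
for y in (22,3,-5,-12):
  for f in (20,32.5):
    X=s['eef_pos']+r.apply([0,y,f]); print(y,f,X[2].round(), 'sz',((proj(q,X)-[230,150])*4).round(),[((proj(w,s['eef_pos']+r.apply([a,y,f]))-[220,210])*4).round(1) for a in(-8,8)])
E
```

```text
clock: 6.83
eef_pos: [581.0, -26.2, 147.2]
eef_rot: [-1.572, 0.001, -1.198]
wrist_force: [0.4, -0.7, -0.3]
finger_gap: 40.3
pos [581.  -26.2 147.2] yaw 21.33 F [ 0.4 -0.7 -0.3] M [-0.016 -0.109  0.021] eff6 0.005 gap 40.3 j [-0.11  0.41  1.48 -0.    1.25 -0.48] t 6.8333
clock: 7.17
eef_pos: [581.2, -26.3, 141.9]
eef_rot: [-1.571, 0.0, -1.198]
wrist_force: [0.5, 0.1, -0.4]
finger_gap: 40.1
pos [581.2 -26.3 141.9] yaw 21.34 F [ 0.5  0.1 -0.4] M [-0.079 -0.112  0.055] eff6 0.001 gap 40.1 j [-0.11  0.42  1.49 -0.    1.23 -0.48] t 7.1667
22 20 120.0 sz [368. 436.] [array([529.2, 215.7]), array([526.4, 319.5])]
22 32.5 120.0 sz [373. 464.] [array([617.2, 215.7]), array([612.6, 319.5])]
3 20 139.0 sz [369. 407.] [array([541.9, 266.1]), array([538.5, 377.7])]
3 32.5 139.0 sz [373. 435.] [array([637.7, 266. ]), array([632.2, 377.7])]
-5 20 147.0 sz [369. 394.] [array([547.9, 290. ]), array([544.3, 405.4])]
-5 32.5 147.0 sz [374. 422.] [array([647.4, 290. ]), array([641.5, 405.4])]
-12 20 154.0 sz [369. 382.] [array([553.5, 312.6]), array([549.7, 431.4])]
-12 32.5 154.0 sz [374. 411.] [array([656.5, 312.5]), array([650.2, 431.3])]
```

View pics/w7z.png

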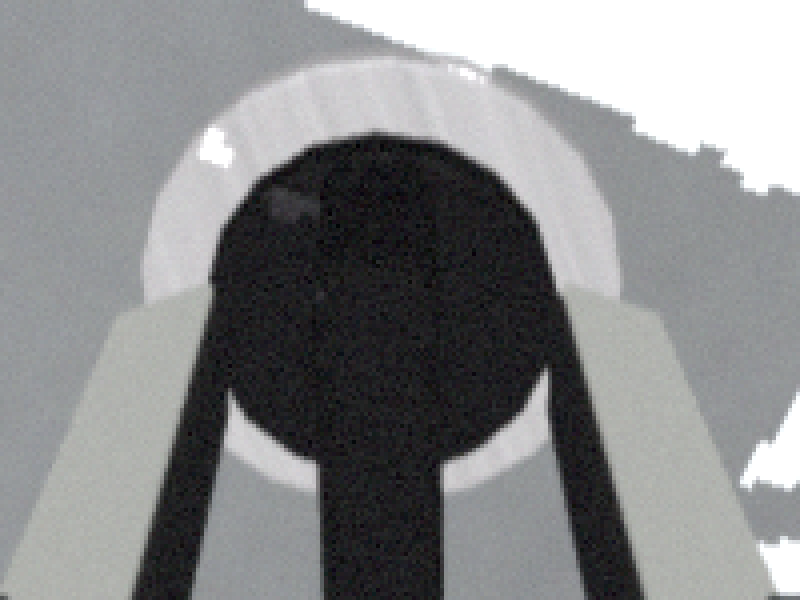

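View pics/s7z.png

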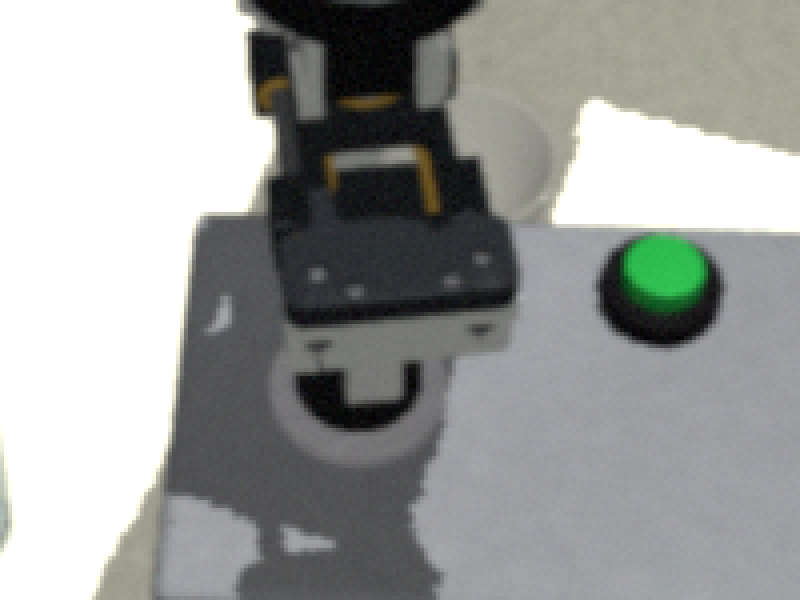

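```bash
python3 -m jog '[0,0,0,0,0,0,0,0,0,0,0,0,0,0,0,0,0,0,0,0,0,0,0,0,0,0,0,0,0,0]' 10 20; python3 st.py;  python3 -m jog '[0,0,0,0,0,0,0,0,0,0,0,0,0,0,0,0,0,0]' 10 20; python3 st.py
```

```text
clock: 7.68
eef_pos: [580.6, -26.5, 142.4]
eef_rot: [-1.573, 0.0, -1.198]
wrist_force: [-4.5, -0.6, 4.0]
finger_gap: 13.5
pos [580.6 -26.5 142.4] yaw 21.34 F [-4.5 -0.6  4. ] M [-0.22   0.943  0.024] eff6 0.054 gap 13.5 j [-0.11  0.42  1.49 -0.    1.24 -0.48] t 7.6833
clock: 7.93
eef_pos: [580.6, -26.5, 142.4]
eef_rot: [-1.573, 0.0, -1.198]
wrist_force: [-6.1, -1.8, 3.6]
finger_gap: 13.9
pos [580.6 -26.5 142.4] yaw 21.34 F [-6.1 -1.8  3.6] M [-0.311  1.201  0.04 ] eff6 0.046 gap 13.9 j [-0.11  0.42  1.49 -0.    1.24 -0.48] t 7.9333
```

Now it grips at 13.9 mm. I'll centre it by 1 mm and start turning clockwise in small steps.

```bash
python3 -m jog '[0,0,-1,0,0,0,0,0,-1,0,0,0]' ; python3 st.py; for i in 1 2 3 4; do python3 -m jog '[0,0,0,0,2,0,0,0,0,0,4,0,0,0,0,0,4,0]'>/dev/null; python3 st.py; done
```

```text
clock: 8.1
eef_pos: [580.5, -26.6, 142.4]
eef_rot: [-1.57, -0.0, -1.198]
wrist_force: [-0.8, 0.7, 1.4]
finger_gap: 13.9
pos [580.5 -26.6 142.4] yaw 21.34 F [-0.8  0.7  1.4] M [0.032 0.042 0.034] eff6 0.045 gap 13.9 j [-0.11  0.41  1.49  0.    1.23 -0.48] t 8.1
pos [580.6 -26.6 142.5] yaw 17.26 F [-0.   0.4  1. ] M [ 0.052 -0.074  0.131] eff6 0.907 gap 14.1 j [-0.11  0.41  1.49  0.    1.23 -0.41] t 8.35
pos [580.7 -26.5 142.5] yaw 13.32 F [2.1 1.5 0.9] M [ 0.163 -0.329  0.082] eff6 0.849 gap 13.9 j [-0.11  0.41  1.49  0.    1.23 -0.34] t 8.6
pos [580.7 -26.5 142.5] yaw 9.35 F [3.6 1.6 1. ] M [ 0.232 -0.566  0.002] eff6 0.778 gap 13.8 j [-0.11  0.41  1.49  0.    1.23 -0.27] t 8.85
pos [580.8 -26.5 142.5] yaw 5.38 F [4.1 1.5 0.1] M [ 0.225 -0.813 -0.061] eff6 0.712 gap 14.0 j [-0.11  0.41  1.49  0.    1.23 -0.2 ] t 9.1
```

```bash
python3 -m jog '[0,0,0.7,0,4,0,0,0,0.7,0,8,0,0,0,0.7,0,8,0]' >/dev/null; python3 st.py; for i in 1 2 ; do python3 -m jog '[0,0,0,0,2.5,0,0,0,0,0,2.5,0]'>/dev/null; python3 st.py; done
```

```text
pos [581.1 -26.6 142.5] yaw -2.69 F [-0.4  1.8  2. ] M [ 0.169 -0.105  0.015] eff6 1.672 gap 13.9 j [-0.11  0.42  1.49  0.    1.24 -0.06] t 9.35
pos [581.2 -26.6 142.5] yaw -5.03 F [0.7 1.7 3.1] M [ 0.234 -0.184  0.159] eff6 1.001 gap 14.2 j [-0.11  0.42  1.49 -0.    1.24 -0.02] t 9.5167
pos [581.2 -26.6 142.4] yaw -7.54 F [1.8 2.2 2.7] M [ 0.257 -0.274  0.085] eff6 0.913 gap 13.9 j [-0.11  0.42  1.49  0.    1.23  0.02] t 9.6833
```

```bash
python3 -m jog '[0,0,0.3,0,6,0,0,0,0.3,0,12,0,0,0,0.3,0,19,0,0,0,0.3,0,19,0]' >/dev/null; python3 st.py; python3 -m jog '[0,0,0,0,6,0,0,0,0,0,12,0,0,0,0,0,18,0,0,0,0,0,24,0,0,0,0,0,24,0]' >/dev/null; python3 st.py; for i in 1 2 ; do python3 -m jog '[0,0,0,0,2.5,0,0,0,0,0,2.5,0]'>/dev/null; python3 st.py; done
```

```text
pos [581.7 -26.7 142.4] yaw -26.79 F [3.3 0.5 1.8] M [ 0.042 -0.632  0.07 ] eff6 2.926 gap 13.9 j [-0.11  0.42  1.49 -0.    1.23  0.36] t 10.0167
pos [582.1 -27.1 142.5] yaw -50.62 F [ 7.4 -2.5 -0.1] M [-0.465 -1.245  0.07 ] eff6 2.43 gap 14.0 j [-0.11  0.42  1.49 -0.    1.23  0.77] t 10.4333
pos [582.1 -27.1 142.5] yaw -52.87 F [ 6.8 -1.4 -0.2] M [-0.443 -1.302  0.157] eff6 0.98 gap 13.6 j [-0.11  0.42  1.49 -0.    1.23  0.81] t 10.6
pos [582.1 -27.2 142.5] yaw -55.37 F [ 6.6 -2.5 -0.4] M [-0.539 -1.377  0.21 ] eff6 0.961 gap 13.6 j [-0.11  0.42  1.49 -0.    1.23  0.86] t 10.7667
```

```bash
python3 -m jog '[0,0,1.2,0,0,0,0,0,1.2,0,0,0]' >/dev/null; python3 st.py;  python3 -m jog '[0,0,0,0,2,0,0,0,0,0,2,0]'>/dev/null; python3 st.py
```

```text
pos [582.3 -27.3 142.5] yaw -55.3 F [2.8 3.  2.3] M [ 0.58  -0.439  0.191] eff6 0.253 gap 14.0 j [-0.11  0.42  1.49  0.    1.24  0.85] t 10.9333
pos [582.3 -27.4 142.5] yaw -57.47 F [2.3 3.6 2.8] M [ 0.557 -0.559  0.291] eff6 0.933 gap 13.8 j [-0.11  0.42  1.49  0.    1.24  0.89] t 11.1
```

```bash
python3 -m jog '[0,0,0,0,1.5,0,0,0,0,0,1.5,0]'>/dev/null; python3 st.py;python3 -m jog '[0,0,0,0,0,0]'>/dev/null; python3 st.py
```

```text
pos [582.3 -27.4 142.5] yaw -58.98 F [3.1 3.8 3. ] M [ 0.651 -0.604  0.407] eff6 0.878 gap 14.1 j [-0.11  0.42  1.49  0.    1.24  0.92] t 11.2667
pos [582.3 -27.4 142.5] yaw -58.96 F [4.  3.6 2.2] M [ 0.655 -0.617  0.371] eff6 0.422 gap 13.9 j [-0.11  0.42  1.49  0.    1.24  0.92] t 11.35
```

The moment keeps rising, to about 0.39 N m at 8° past the click, where a click would already have dropped. That is the end stop, at yaw ≈ −50.7°. I'll ease back onto position 0, hold, then go four clicks counter-clockwise.

```bash
python3 -m jog '[0,0,0,0,-4,0,0,0,0,0,-8.3,0,0,0,0.8,0,-8.3,0,0,0,0.8,0,-8.3,0,0,0,0.8,0,-8.3,0,0,0,0.8,0,-8.3,0]'>/dev/null; python3 st.py
for i in 1 2 3 4; do python3 -m jog '[0,0,-0.2,0,-6,0,0,0,-0.4,0,-12,0,0,0,-0.6,0,-18,0,0,0,-0.8,0,-24,0,0,0,-0.8,0,-24,0]' >/dev/null; python3 st.py; done
```

```text
pos [582.2 -27.4 142.5] yaw -50.69 F [0.5 7.  5. ] M [1.652 0.095 0.055] eff6 0.043 gap 13.6 j [-0.11  0.42  1.49  0.    1.24  0.77] t 11.85
pos [581.7 -26.9 142.5] yaw -26.3 F [0.6 6.7 5.5] M [ 1.417 -0.005  0.082] eff6 -2.321 gap 13.7 j [-0.11  0.42  1.49  0.    1.24  0.35] t 12.2667
pos [581.1 -26.7 142.4] yaw -2.3 F [-0.2  6.9  4.8] M [ 1.201e+00 -1.610e-01  1.000e-03] eff6 -2.316 gap 13.7 j [-0.11  0.42  1.49  0.    1.24 -0.07] t 12.6833
pos [580.4 -26.8 142.5] yaw 21.69 F [1.7 5.6 4.3] M [ 1.122 -0.369  0.041] eff6 -2.312 gap 13.7 j [-0.11  0.41  1.49  0.    1.23 -0.49] t 13.1
pos [579.8 -27.1 142.5] yaw 45.69 F [3.4 5.8 2. ] M [ 1.095 -0.66   0.099] eff6 -2.308 gap 14.3 j [-0.11  0.41  1.49  0.    1.23 -0.91] t 13.5167
```

```bash
python3 -m jog '[0,0,1,0,0,0,0,0,1,0,0,0,0,0,1,0,0,0]'; python3 st.py; python3 -m jog '[0,0,0,0,0,0,0,0,0,0,0,0,0,0,0,0,0,0,0,0,0,0,0,0,0,0,0,0,0,0,0,-15,0,0,0,0,0,-30,0,0,0,0,0,-60,0,0,0,0,0,-100,0,0,0,0,0,-100,0,0,0,0]' 50 20; python3 st.py
python3 - <<'E'
from h import *
p=shot('wrist','w8.png')
f=lambda n,o,y,x:cv2.imwrite('pics/'+o,np.clip(cv2.resize(cv2.imread('pics/'+n)[y:y+150,x:x+200],None,fx=4,fy=4,interpolation=3).astype(float)*2,0,255).astype(np.uint8))
f('w8.png','w8z.png',150,220)
for rr in manip.tip_of('start_top',p)[:2]: print(rr,at_z(p,rr['xy'],130))
E
```

```text
clock: 13.77
eef_pos: [580.0, -27.0, 142.5]
eef_rot: [-1.572, 0.001, -0.781]
wrist_force: [-1.7, 0.7, 5.4]
finger_gap: 13.9
pos [580.  -27.  142.5] yaw 45.24 F [-1.7  0.7  5.4] M [0.296 0.335 0.079] eff6 0.067 gap 13.9 j [-0.11  0.41  1.49 -0.    1.24 -0.9 ] t 13.7667
clock: 14.6
eef_pos: [582.3, -27.1, 249.8]
eef_rot: [-1.565, -0.008, -0.783]
wrist_force: [-1.0, 0.1, -0.0]
finger_gap: 49.8
pos [582.3 -27.1 249.8] yaw 45.15 F [-1.   0.1 -0. ] M [-0.008 -0.203 -0.033] eff6 -0.004 gap 49.8 j [-0.11  0.33  1.35 -0.    1.45 -0.9 ] t 14.6
{'xy': [346.8, 64.3], 'score': 0.86} [510.57611519  76.5565959  130.        ]
```

View pics/w8z.png

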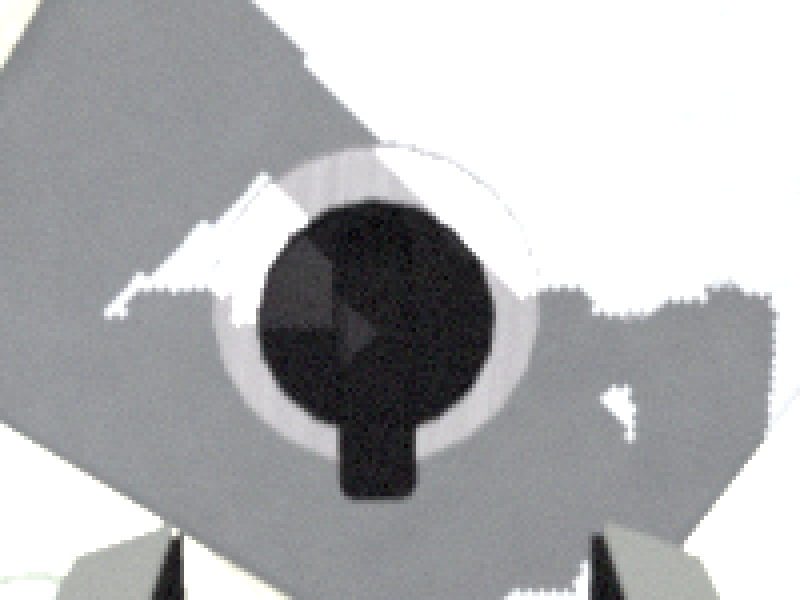

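View pics/w8.png

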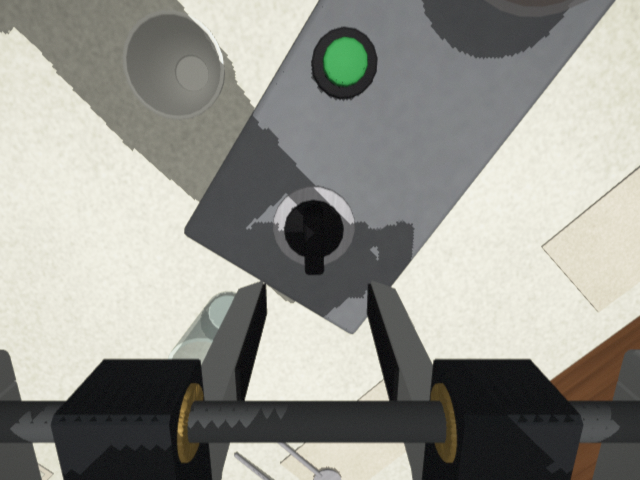

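The bar stands square to the jaws at yaw 45.2°, so it's at −50.7° + 96° = fourth click. Next, the button at about (510.5, 76.5).

```bash
python3 -m jog '[-40,0,8,0,7,0,-80,0,15,0,14,0,-124,0,23,0,21,0,-124,0,23,0,28,0,-124,0,23,0,35,0,-124,0,23,0,42,0,-124,0,23,0,49,0,-124,0,23,0,57,0,-124,0,23,0,57,0,-124,0,23,0,57,0]' 0 20; python3 st.py
python3 - <<'E'
from h import *
p=shot('wrist','w9.png')
for rr in manip.tip_of('start_top',p)[:2]: print(rr,at_z(p,rr['xy'],134))
for c in('top','scene'):
  q=manip.camera(c)
  for rr in manip.tip_of('start_top',q)[:1]: print(c,rr,at_z(q,rr['xy'],134))
s=manip.read_state();X=s['eef_pos'].copy();X[2]=134;print(proj(p,X))
E
```

```text
clock: 15.53
eef_pos: [508.5, 76.9, 241.3]
eef_rot: [-1.572, -0.0, -1.775]
wrist_force: [0.3, -0.4, 0.3]
finger_gap: 0.4
pos [508.5  76.9 241.3] yaw -11.71 F [ 0.3 -0.4  0.3] M [-0.025 -0.092  0.06 ] eff6 1.207 gap 0.4 j [ 0.08  0.19  1.55 -0.    1.4   0.28] t 15.5333
{'xy': [319.6, 240.5], 'score': 0.96} [509.01268183  72.32684829 134.        ]
scene {'xy': [399.2, 216.1], 'score': 0.71} [503.55756498  79.95936329 134.        ]
[318.12209233 235.08875248]
```

View pics/w9.png

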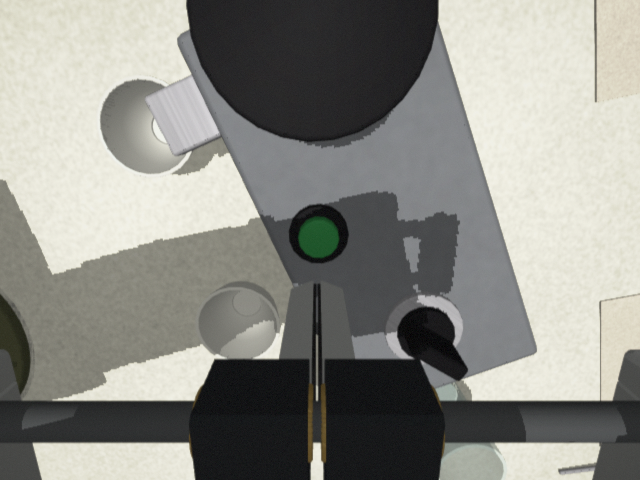

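```bash
python3 -m jog '[1,30,2,0,0,0,1,60,2,0,0,0,1,90,2,0,0,0,1,94,2,0,0,0,1,94,2,0,0,0]'>/dev/null; python3 st.py; python3 - <<'E'
from h import *
q=shot('scene','s10.png');p=shot('wrist','w10.png'); 
f=lambda n,o,y,x:cv2.imwrite('pics/'+o,np.clip(cv2.resize(cv2.imread('pics/'+n)[y:y+150,x:x+200],None,fx=4,fy=4,interpolation=3).astype(float)*2,0,255).astype(np.uint8))
f('s10.png','s10z.png',130,300); f('w10.png','w10z.png',190,220)
E
```

```text
pos [509.9  75.5 147.5] yaw -11.83 F [-0.7  0.1  0.7] M [-0.029 -0.05   0.042] eff6 -0.015 gap 0.7 j [ 0.08  0.27  1.67 -0.    1.2   0.28] t 16.25
```

View pics/s10z.png

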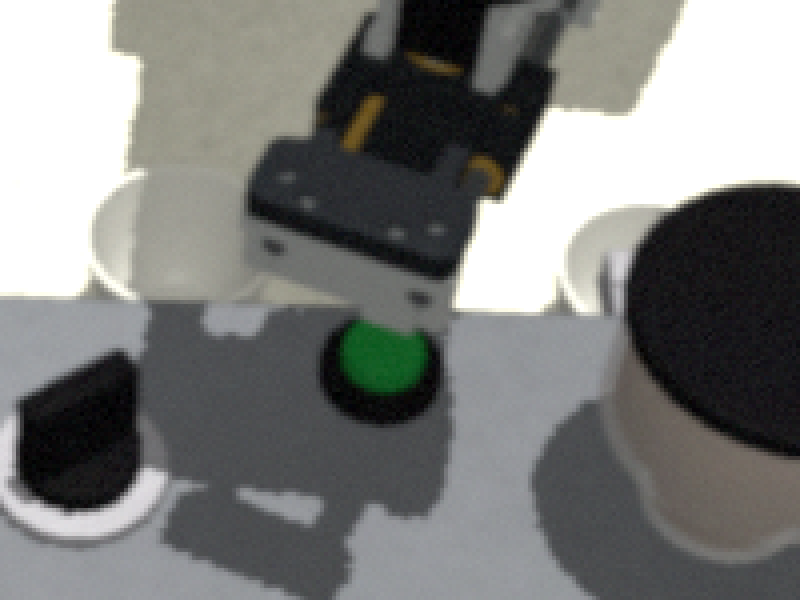

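View pics/w10z.png

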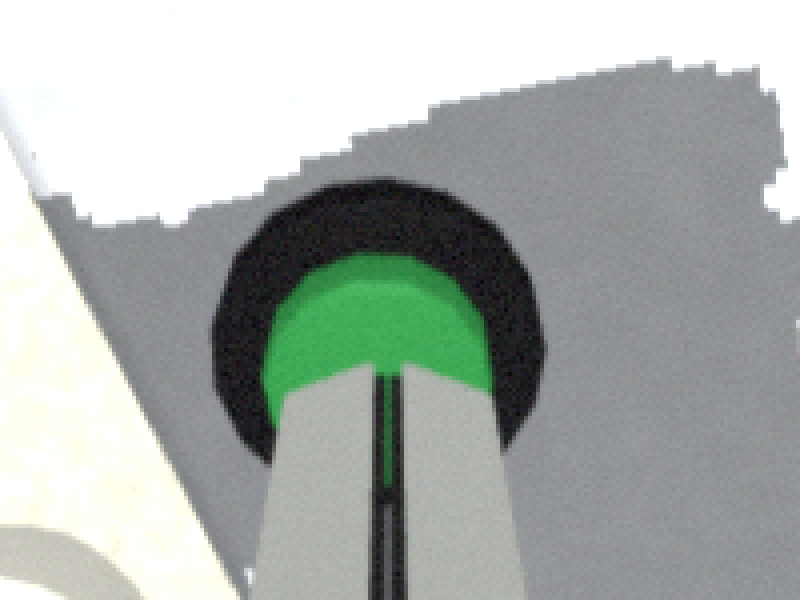

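```bash
python3 -m jog '[0,4,-1,0,0,0,0,8,-1,0,0,0,0,8,-1,0,0,0]'>/dev/null; python3 st.py; for i in 1 2 3 ; do python3 -m jog '[0,3,0,0,0,0,0,3,0,0,0,0]'>/dev/null; python3 st.py|cut -c1-80; done
```

```text
pos [509.6  75.8 140.4] yaw -11.85 F [-0.2  0.5 -0. ] M [-0.035 -0.056 -0.013] eff6 0.002 gap 0.6 j [ 0.08  0.28  1.69 -0.    1.18  0.28] t 16.6
pos [509.5  75.7 137.1] yaw -11.86 F [-0.3 -0.2 -0.5] M [-0.024 -0.034 -0.003] e
pos [509.4  75.7 133.9] yaw -11.86 F [ 0.2 -1.   0.9] M [-0.033 -0.051 -0.046] e
pos [509.6  75.7 131. ] yaw -11.86 F [ 1.  -0.   2.1] M [ 0.012 -0.108  0.006] e
```

```bash
for i in 1 2 3 ; do python3 -m jog '[0,2,0,0,0,0,0,2,0,0,0,0]'>/dev/null; python3 st.py|cut -c1-80; done
```

```text
pos [509.7  75.7 129.3] yaw -11.86 F [0.8 0.8 2.9] M [ 0.008 -0.092  0.044] eff6
pos [509.7  75.7 127.3] yaw -11.86 F [0.4 0.7 4.8] M [-0.002  0.016 -0.022] eff6
pos [509.8  75.8 126.1] yaw -11.86 F [-3.5 -0.8  9.6] M [-0.088  0.513 -0.035] e
```

```bash
python3 -m jog '[0,1.5,0,0,0,0,0,1.5,0,0,0,0]'>/dev/null; python3 st.py|cut -c1-80
python3 - <<'E'
from h import *
q=shot('scene','s11.png');p=shot('wrist','w11.png'); 
f=lambda n,o,y,x:cv2.imwrite('pics/'+o,np.clip(cv2.resize(cv2.imread('pics/'+n)[y:y+150,x:x+200],None,fx=4,fy=4,interpolation=3).astype(float)*2,0,255).astype(np.uint8))
f('s11.png','s11z.png',130,300); f('w11.png','w11z.png',190,220)
E
python3 st.py|cut -c1-80
```

```text
pos [509.9  75.8 125.8] yaw -11.86 F [-8.1 -0.6 23.7] M [-0.194  1.705 -0.01 ] e
pos [509.9  75.8 125.8] yaw -11.86 F [-8.6 -0.3 24.3] M [-0.15   1.782  0.009] e
```

View pics/w11z.png

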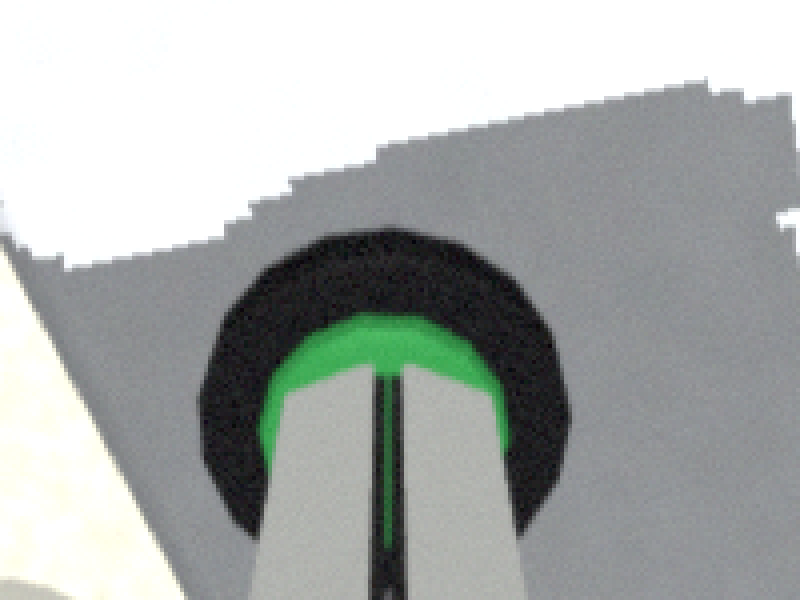

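View pics/s11z.png

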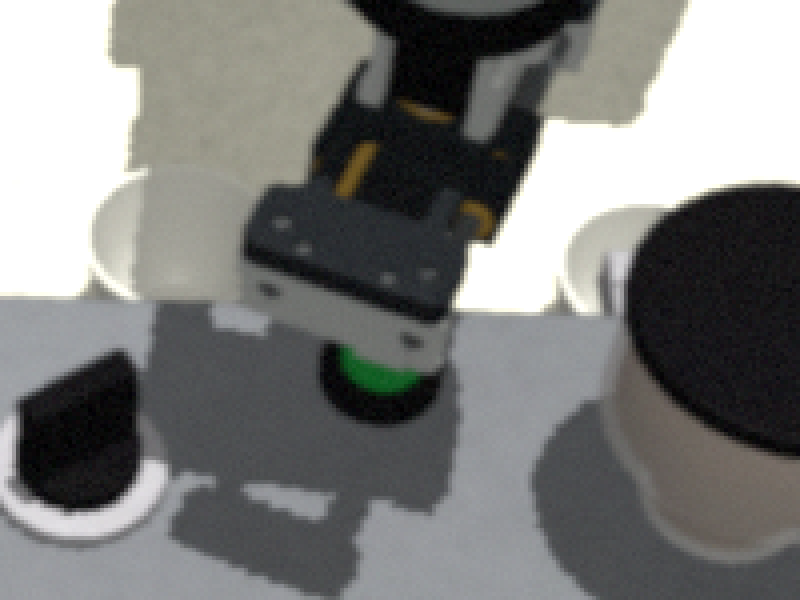

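The button is bottomed: the green side wall has vanished at about zoom (385,330), and the force rose from 5 to 24 N with no further travel. Retreating.

```bash
python3 -m jog '[0,-10,0,0,0,0,0,-30,0,0,0,0,0,-60,0,0,0,0,0,-100,0,0,0,0,20,-120,0,0,0,0,50,-120,0,0,0,0,50,-120,0,0,0,0,50,-120,0,0,0,0]'; python3 st.py
python3 - <<'E'
from h import *
p=shot('wrist','w12.png'); q=shot('scene','s12.png'); 
f=lambda n,o,y,x:cv2.imwrite('pics/'+o,np.clip(cv2.resize(cv2.imread('pics/'+n)[y:y+150,x:x+200],None,fx=4,fy=4,interpolation=3).astype(float)*2,0,255).astype(np.uint8))
f('s12.png','s12z.png',150,240)
for c in ('top','scene'):
  q=manip.camera(c)
  for n in('bowl_a','tumbler'):
    print(c,n,[(r['xy'],r['score'],at_z(q,r['xy'],0).round()) for r in manip.tip_of(n,q)[:2]])
E
```

```text
clock: 18.53
eef_pos: [499.1, 26.0, 243.7]
eef_rot: [-1.571, 0.0, -1.78]
wrist_force: [-0.4, 0.6, -0.7]
finger_gap: 0.7
pos [499.1  26.  243.7] yaw -11.97 F [-0.4  0.6 -0.7] M [ 0.017 -0.096 -0.014] eff6 -0.355 gap 0.7 j [-0.02  0.15  1.59  0.    1.4   0.19] t 18.5333
top bowl_a [([322.5, 309.4], 0.72, array([408., -22.,   0.]))]
top tumbler [([411.7, 215.1], 0.71, array([ 604., -208.,    0.]))]
scene bowl_a [([456.1, 218.7], 0.96, array([373., 185.,   0.])), ([343.8, 210.7], 0.61, array([404., -23.,   0.]))]
scene tumbler [([221.0, 281.9], 0.91, array([ 607., -194.,    0.])), ([397.9, 215.2], 0.47, array([391.,  78.,   0.]))]
```

View pics/w12.png

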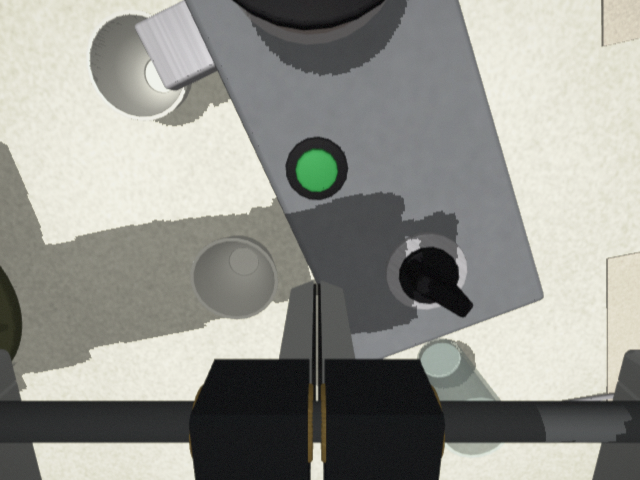

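View pics/s12z.png

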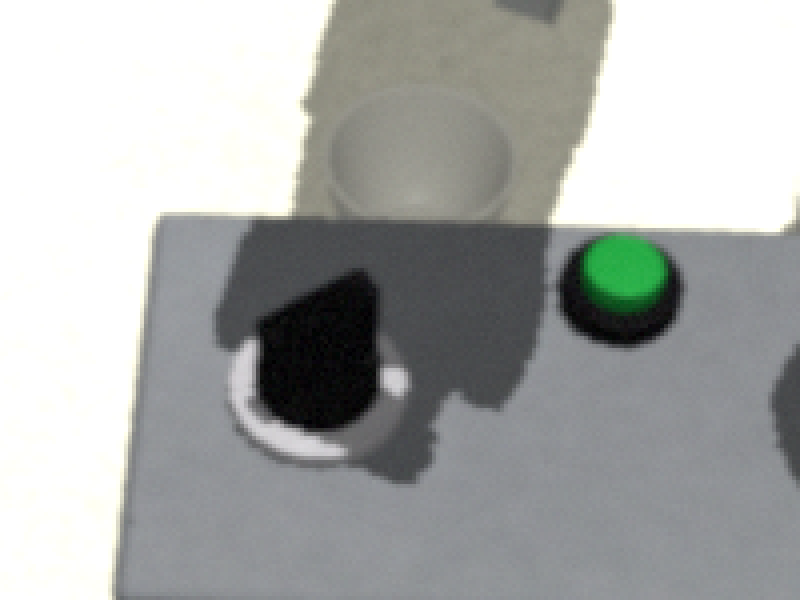

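Button (317,172 in the wrist view) is up, the selector bar (430–470, 275–315) has not moved, and the bowls and glass are in place. The arm is clear, so I'll hand in.

```bash
python3 -m jog '[0,0,0,0,0,0,0,0,0,0,0,0]'; python3 -c "
from cell import manip; print(manip.sign_off())"
```

```text
clock: 19.1
eef_pos: [499.3, 26.9, 243.8]
eef_rot: [-1.571, -0.0, -1.778]
wrist_force: [-0.6, 0.1, -0.7]
finger_gap: 0.5
the job is handed in; nothing more can be done
None
```

I set the selector to the fourth click counter-clockwise from its end stop, then pressed the start button fully and let it come up. The job is handed in at about 19 s of the 72 s allowed; sign-off gives no verdict.

- **End stop:** I turned clockwise three clicks from the start. The moment rose steadily to about 0.4 N m at 8° past the click and did not drop, so I took this as the stop. That is well under the 0.8 N m limit. I eased back onto position 0 and held there before turning back.
- **Fourth click:** I turned 4 × 24° = 96° counter-clockwise and released. In the wrist picture the bar still stood square to the jaws at that angle, so it is on the click.
- **Button:** I only pressed after that. It bottomed out over about 6 mm, with the force rising from about 5 N to 24 N. The last pictures show it up again.
- **Last checks:** Contact forces read about zero and the arm was clear of everything. The bowls and the glass were within a few mm of their first positions, which is the detector's scatter.
- **What disagreed:** In the pictures the fingertips sat about 29 mm higher than `tcp_to_tips` says. My first grasp therefore closed above the bar and turned 12° without touching it. I lowered the arm by what the pictures showed and gripped properly.
- **Not detected:** In the final top view the detector missed the bowl under the chute; the scene camera found it in place.

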